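# Present the bead slide's label to the reader

### The job

The capture run is over: slide the copper coil straight up off the iron post of the stand and set it down, standing flat, on the free worktop. Then take the sample slide (the one whose frosted label end has a notched corner, not the plain blank) out of its nest and show it to the label reader: finish while still holding it level, label up, with the whole frosted end inside the reader's mouth and the glass touching nothing but your fingers. Leave the blank in its nest and do not disturb the things around.

Things in the scene. Friction and masses are not known exactly. Their poses are not given: they have to be found in the camera images.
- stand: Fixed bead-capture stand: grey base plate 204 x 56 x 8 mm, iron post, a slide nest on either side (+x and -x). Origin: centre of the underside, on the post's axis; x runs along the row nest, post, nest. Two dark grey seat blocks carry the coil: each 52 mm along x, from 13.8 to 27 mm off the x axis, top 26.6 mm above the worktop.
- post_top (a point): Centre of the top of the stand's upright iron post: 18 mm thick, 68 mm above the worktop, tapered over its last 3.5 mm; axes as the stand.
- nest_a (a point): Nest on the stand's +x side: centre of a slide's underside there, 52.5 mm from the post's axis, 22 mm above the worktop, on a rail 12 mm wide; axes as the stand. The slide's inner end lies between the seat blocks under the coil, its outer end between dark ears 25 mm high. From 30 to 80 mm off the axis its long sides are free for fingers, to 14 mm below its underside.
- nest_b (a point): The same nest on the stand's -x side; axes as the stand. The sample lies in one nest, the blank in the other.
- coil: Loose coil, 0.15 to 0.31 kg: black bobbin, flanges 60 mm across, 34 mm high, copper winding 54 mm across, bore 24 mm (post clearance over 2 mm all round). Origin: centre of its underside; z along the bore. It sits on the seat blocks, post through its bore, underside 26.6 mm up, over the slides' inner ends. Two terminals stand 2.5 mm above the upper flange.
- sample_slide: Loose glass slide 76 x 26 x 4 mm, 22 g, to be presented. Origin: centre of its underside; x along its length to the frosted end, z up out of the label face. The last 20 mm at +x are frosted white with a square code; the corner at +x, +y is cut off by 6 mm (the notch). Brown round deposit near its middle. It lies label up; the frosted end points outwards, or inwards under the coil.
- frosted_end (a point): Point on the sample slide: centre of its frosted end, half way through the glass, 28 mm from the slide's centre, 10 mm from the end edge; axes as the slide.
- blank_slide: Loose plain glass slide 76 x 26 x 4 mm, no frosting, notch or deposit, in the other nest; origin at the centre of its underside. Stays there.
- reader: Fixed label reader, white and grey, 94 x 88 mm, 59 mm high. Origin: centre of its underside; x points from its front (the mouth) to its back. Mouth: 40 mm wide, from 12 to 40 mm above the worktop, 45 mm deep; the camera looks down from the mouth's roof.
- reader_mouth (a point): Centre of the mouth's opening in the plane of the reader's front face, 26 mm above the worktop; x points straight into the mouth, z up.
- timer: White timer 66 x 62 x 17 mm, bystander, origin at the centre of its underside.
- tape_roll: Small yellow tape roll 62 mm across, 19 mm high, lying flat, bystander, origin at the centre of its underside.
- amber_bottle: Amber bottle with a red cap, 48 mm across, 83 mm high, bystander, origin at the centre of its underside.
- petri: Petri dish 64 mm across, 16 mm high, bystander, origin at the centre of its underside.
Things that resemble listed ones, but are neither listed nor needed, are in the scene too. Leave any green look-alike of the coil alone.

How it is judged (in metres and radians):
On the way:
1. the coil is off the post, standing flat on the worktop, let go and at rest (height (world z) of coil below 0.006 m and angle between coil's own z axis and vertical below 0.1 rad and contact force between coil and the fingers below 0.1 N and linear speed of coil below 0.02 m/s), for 0.2 s.
At the end, for the whole second after the job is handed in: Fingers hold the slide still, label up (0.15 rad), in line with the reader (0.25 rad), frosted centre 8-34 mm inside the mouth, 7 mm sideways, 12 mm in height, not touching the reader; coil flat on the worktop, released; blank within 10 mm of its start, bystanders 20 mm (x of frosted_end in the frame of reader_mouth between 0.008 and 0.034 m and y of frosted_end in the frame of reader_mouth between -0.007 and 0.007 m and z of frosted_end in the frame of reader_mouth between -0.012 and 0.012 m and angle between sample_slide's own z axis and vertical below 0.15 rad and angle between the x axis of sample_slide and the x axis of reader, either way round below 0.25 rad and contact force between sample_slide and the fingers above 1 N and contact force between sample_slide and reader below 0.2 N and linear speed of sample_slide below 0.02 m/s and height (world z) of coil below 0.006 m and angle between coil's own z axis and vertical below 0.1 rad and contact force between coil and the arm below 0.1 N and distance of blank_slide from where it was at the start of the episode below 0.01 m and distance of each of timer, tape_roll, amber_bottle, petri from where it was at the start of the episode below 0.02 m); the arm keeps its last pose, push and grip.
It fails at once if the blank slide is taken out or shoved (more than 10 mm) (distance of blank_slide from where it was at the start of the episode above 0.01 m).
It fails at once if the sample slide falls on the worktop (height (world z) of sample_slide below 0.009 m).
It fails at once if a bystander is shoved more than 20 mm (distance of any of timer, tape_roll, amber_bottle, petri from where it was at the start of the episode above 0.02 m).
It fails at once if the coil is dropped (falls freely faster than 0.5 m/s) (contact force between coil and the fingers below 0.1 N and linear speed of coil above 0.5 m/s).
It also fails if it takes over 51 s, if anything falls off the work surface, if the arm or the gripper's body presses on something with over 40 N, if the wrist force passes 120 N, or if a joint passes its speed limit or range.

### The arm

A 6-joint arm with a two-finger parallel gripper is mounted at the origin on a cart in front of the work surface, level with it; the furniture and walls round the work are solid. World frame = base frame: x ahead of the robot, y to its left, z up, the work surface at z = 0. Lengths are in mm, angles in rad, forces in N, time in s.
With the tool pointing down it reaches from about 400 to 925 mm from the base axis. Payload 12.5 kg.
Tool frame: the origin (TCP) lies midway between the tips of the shut fingers; the grasp point (between the pads) lies 19 mm behind it (env.pinch_z is the z of the grasp point in the tool frame, in mm); z points along the fingers, y is the line along which they close (so a half turn about z gives the same grasp; the last joint's range is limited). The gripper opens to 95 mm and grips with 3 to 60 N. Pads are 20 mm wide; open, the fingers measure 119 mm over their backs; the gripper's body (75 mm by 180 mm) begins 59 mm behind the grasp point.
Start: joints at [1.106, 0.491, 1.559, -0, 1.092, -0.106], TCP at [219.454, 585.224, 214.661] pointing down, gripper open.
Joint ranges: [-3.1, 3.1], [-0.84, 2.19], [0.05, 2.79], [-1.13, 4.28], [0.06, 2.93], [-2.69, 2.69]. Speed limits (rad/s): [2.22, 2.22, 2.79, 3.14, 3.14, 3.14].

### API

Orientations are given as [roll, pitch, yaw] about the fixed x, y, z axes, in that order (R = Rz(yaw) Ry(pitch) Rx(roll)).
In Python, from cell import env, eyes gives the robot as it stands.
- The arm moves only by the shell command python3 -m inch 'ROWS'. ROWS is JSON, a list of rows, each a list of 3 entries, a list of its own where there are three numbers: the shift along the tool's x, y, z in units of 60 mm (1.0 is 60 mm), then the turn about the tool's z in units of 5 degrees (1.0 is 5 degrees), then the closure, from -1 (fully open) to 1 (shut). In form: [[[tx, ty, tz], turn, claw], ...]. A call has exactly 10 rows; each row shifts and turns the commanded pose from where the row before left it, along the tool's axes as they then stand; what a row does not reach is not made up. A row lasts 1/8 s, in which the tool goes at most 62.5 mm and 10.7 degrees, less where a joint would pass 70% of its speed; a pose out of reach is approached as far as the arm can. A call is refused whole if a number of a shift passes 1 or a number of a turn 1, either way. A call with a gripper value outside its range is refused whole. The fingers move at their own pace and stop on an object; the grip force is fixed at half the most. Time passes only in rows, so rows that do not move let the fingers close, or fill a call up. It gives the time, the measured TCP pose, the force, the opening and the grip force at its end, in the units of the state.
- env.state(): the state, without advancing time (a new reading comes with each control period).
- eyes.read_camera(name): name is "scene" or "top" or "wrist"; returns a dict with "pixels" (384x512x3 uint8, red, green, blue), "fx", "fy", "cx", "cy" (pixels), "extrinsics" (4x4, takes a point from world to camera coordinates). Camera axes: x right, y down, z forward; pixel columns grow to the right and rows downward; lengths in mm; the calibration is good to about 2 mm. A picture is of the moment at which its call begins. There is no depth.
- env.job_done(): hands the job in; it is judged then, once.
Trained networks look in a picture, given as the dict that the camera call returned (one of the last four; its "shot" number tells which), for a name from the list of things; names that differ only in an ending like _2 or _b are one class to them, and where a whole thing is asked for, a point or a joint stands for the part that bears it (a point fixed in the world has none). Each returns a list of dicts, best first, with "score" (0 to 1); they miss things now and then, are a little off and sometimes report something else, mostly with a low value. They report only what shows in the picture. A call takes as long as a camera call. They do not tell look-alikes from the thing itself.
- eyes.boxes_of(name, picture): "centre" ([row, column] in pixels, amid what is visible of it).
- eyes.cut_out(name, picture): "mask" (384x512 bool, what is visible of it) and "centre" ([row, column] in pixels, amid what is visible of it).
- eyes.spot_point(name, picture): "centre" ([row, column] in pixels: a listed point, or the origin of a listed thing).
The state is a dict: "t": time; "joints": joint angles; "qvel": joint speeds; "tau": joint torques, N m; "eef_pos": TCP position; "tcp_rot": TCP orientation; "ft_force": force on the tool from outside, world axes, zero at the start; "moment": the same for the moment, N m; "opening": opening from 0.0 (shut) to 1.0 (fully open); "grip_force": force on a finger pad.
Only numpy, scipy, OpenCV 4.12 (cv2) and the standard library are available. Lean on these libraries where they do the work, as an engineer would, in place of code of your own. Each camera call takes 0.05 s, during which the arm holds its last target. There are 200 camera calls.

## Working session

There is one attempt and no reset: what is moved stays moved. The work goes in short steps, Python scripts to look and compute and a shell command to move; the robot and the scene stay as the last step left them, time stands still between calls to the robot, and variables do not carry over. Pictures are saved under pics/ and viewed, at most 10 in all, crops included, and the job is handed in when it is done.

```bash
ls; mkdir -p pics
cat > h.py <<'E'
import numpy as np, cv2
from cell import env, eyes
def ray(p,rc):
    E=np.array(p["extrinsics"]);R=E[:3,:3];t=E[:3,3]
    d=R.T@np.array([(rc[1]-p["cx"])/p["fx"],(rc[0]-p["cy"])/p["fy"],1]);return -R.T@t,d
def atz(p,rc,z):
    o,d=ray(p,rc);return (o+d*(z-o[2])/d[2])
def proj(p,X):
    E=np.array(p["extrinsics"]);c=E[:3,:3]@np.array(X)+E[:3,3]
    return np.array([c[1]/c[2]*p["fy"]+p["cy"],c[0]/c[2]*p["fx"]+p["cx"]])
def save(p,n,box=None,s=1):
    im=p["pixels"][:,:,::-1]
    if box: im=im[box[0]:box[1],box[2]:box[3]]
    cv2.imwrite("pics/"+n,cv2.resize(im,None,fx=s,fy=s,interpolation=cv2.INTER_CUBIC))
E
python3 - <<'E'
from h import *
a=eyes.read_camera("scene");b=eyes.read_camera("top")
im=np.vstack([a["pixels"],b["pixels"]])[:,:,::-1]
cv2.imwrite("pics/1.png",cv2.resize(im,(400,600)) if 0 else a["pixels"][:,:,::-1]);cv2.imwrite("pics/2.png",b["pixels"][:,:,::-1])
H={"stand":0,"post_top":68,"nest_a":22,"nest_b":22,"coil":26.6,"sample_slide":22,"frosted_end":24,"blank_slide":22,"reader":0,"reader_mouth":26,"timer":0,"tape_roll":0,"amber_bottle":0,"petri":0}
for n,z in H.items():
    for nm,p in(("s",a),("t",b)):
        print(n,nm,[(round(r["score"],2),np.round(r["centre"]).tolist(),np.round(atz(p,r["centre"],z)[:2]).tolist()) for r in eyes.spot_point(n,p)[:3]])
print(env.state(),env.pinch_z)
E
```

```text
pics
stand s [(0.71, [177.0, 249.0], [558.0, 111.0])]
stand t [(0.91, [200.0, 210.0], [536.0, 111.0]), (0.51, [192.0, 226.0], [563.0, 60.0])]
post_top s [(0.77, [163.0, 244.0], [543.0, 110.0])]
post_top t [(0.74, [192.0, 211.0], [553.0, 101.0]), (0.73, [192.0, 227.0], [552.0, 54.0]), (0.71, [200.0, 210.0], [529.0, 104.0])]
nest_a s [(0.94, [184.0, 255.0], [554.0, 55.0]), (0.87, [163.0, 234.0], [530.0, 172.0]), (0.57, [181.0, 256.0], [561.0, 67.0])]
nest_a t [(0.74, [203.0, 195.0], [524.0, 155.0]), (0.59, [193.0, 224.0], [555.0, 65.0])]
nest_b s [(0.94, [184.0, 255.0], [554.0, 55.0]), (0.87, [163.0, 234.0], [530.0, 172.0]), (0.57, [181.0, 256.0], [561.0, 67.0])]
nest_b t [(0.74, [203.0, 195.0], [524.0, 155.0]), (0.59, [193.0, 224.0], [555.0, 65.0])]
coil s [(0.62, [170.0, 243.0], [541.0, 123.0]), (0.59, [159.0, 201.0], [438.0, 229.0])]
coil t [(0.71, [232.0, 166.0], [434.0, 241.0]), (0.62, [194.0, 210.0], [553.0, 110.0])]
sample_slide s [(0.6, [182.0, 256.0], [561.0, 62.0])]
sample_slide t [(0.59, [188.0, 224.0], [572.0, 67.0])]
frosted_end s [(0.46, [176.0, 247.0], [543.0, 96.0])]
fr
[... 961 characters left out ...]
3.0, 371.0], [437.0, -392.0])]
{'t': 1.5, 'joints': array([ 1.10638129e+00,  4.90892888e-01,  1.55891738e+00, -2.88315340e-06,
        1.09170177e+00, -1.05591713e-01]), 'qvel': array([-0.00017343, -0.00132474,  0.00012593,  0.00230284, -0.00115796,
        0.0007485 ]), 'tau': array([-2.16618159e-04, -6.12469625e+01, -2.58425385e+01,  6.92808302e-02,
        4.46411676e-02, -1.38790867e-05]), 'eef_pos': array([219.46115011, 585.21102851, 214.65936796]), 'tcp_rot': array([3.14151276e+00, 1.10404692e-05, 2.78277065e+00]), 'ft_force': array([ 0.24689685, -0.092763  , -0.57965867]), 'moment': array([-0.00142886,  0.00753531, -0.00899458]), 'grip_force': 0.0, 'opening': 0.9984811956199489} -18.8
```

View pictures.

View pics/1.png

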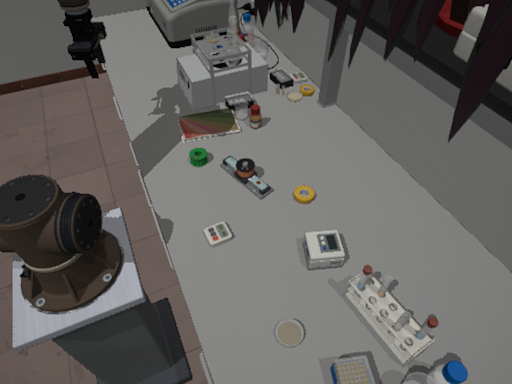

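View pics/2.png

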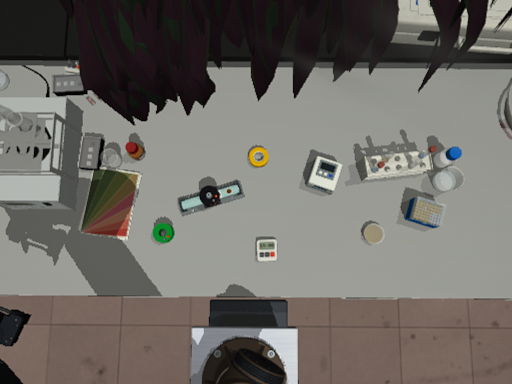

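The scene view shows the stand at about (178,246), the green look-alike at (157,199) and the reader at (248,323). In the top view the stand is at (196,211), the copper coil at (194,210), the green coil at (232,163), the reader at (174,324) and the tape at (156,258). Next I move the wrist camera over the stand.

```bash
python3 -m inch '[[[-0.77,-0.55,0],0,-1],[[-0.77,-0.55,0],0,-1],[[-0.77,-0.55,0],0,-1],[[-0.77,-0.55,0],0,-1],[[-0.77,-0.55,0],0,-1],[[-0.77,-0.55,0],0,-1],[[-0.77,-0.55,0],0,-1],[[-0.77,-0.55,0],0,-1],[[-0.77,-0.55,0],0,-1],[[-0.77,-0.55,0],0,-1]]'
python3 -m inch '[[[0,0,0],1,-1],[[0,0,0],1,-1],[[0,0,0],1,-1],[[0,0,0],1,-1],[[0,0,0],1,-1],[[0,0,0],1,-1],[[0,0,0],1,-1],[[0,0,0],1,-1],[[0,0,0],1,-1],[[0,0,0],1,-1]]'
python3 - <<'E'
from h import *
a=eyes.read_camera("wrist");cv2.imwrite("pics/3.png",a["pixels"][:,:,::-1])
np.savez("w1.npz",**a)
H={"stand":0,"post_top":68,"nest_a":22,"coil":26.6,"sample_slide":22,"frosted_end":24,"blank_slide":22}
for n,z in H.items():
    print(n,[(round(r["score"],2),np.round(r["centre"],1).tolist(),np.round(atz(a,r["centre"],z)[:2],1).tolist()) for r in eyes.spot_point(n,a)[:3]])
s=env.state();print(s["t"],s["eef_pos"],s["tcp_rot"],s["joints"])
print(ray(a,[0,0])[0])
E
```

```text
t: 2.75
eef_pos: [537.1, 112.3, 214.8]
tcp_rot: [3.141, 0.0, 2.783]
ft_force: [0.9, -0.1, 0.1]
opening: 0.999
grip_force: 0.0
t: 4.0
eef_pos: [536.2, 114.0, 214.7]
tcp_rot: [3.141, -0.0, 1.907]
ft_force: [0.3, -0.4, -1.1]
opening: 1.001
grip_force: 0.0
stand [(0.64, [173.2, 263.0], [546.8, 112.8]), (0.54, [213.4, 259.3], [561.8, 54.6])]
post_top [(0.92, [184.7, 259.7], [541.6, 111.4])]
nest_a [(0.95, [136.6, 261.6], [527.1, 161.3])]
coil [(0.81, [38.8, 213.1], [436.8, 247.9]), (0.58, [180.1, 262.8], [547.2, 109.0])]
sample_slide [(0.76, [221.1, 259.8], [563.4, 51.6])]
frosted_end [(0.57, [197.0, 259.1], [550.6, 84.8])]
blank_slide [(0.81, [136.5, 261.5], [526.9, 161.4])]
4.4 [536.15240248 114.01524058 214.64077827] [ 3.14152882e+00 -7.80538020e-05  1.91108389e+00] [ 8.89715494e-02  3.81958594e-01  1.74844454e+00  1.07944485e-04
  1.01114710e+00 -2.51373313e-01]
[511.82023308 185.00113626 385.03666762]
```

View pics/3.png

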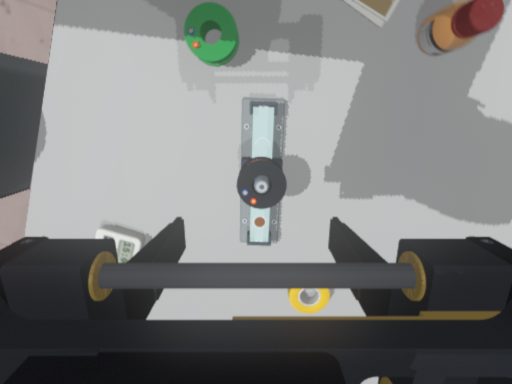

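The wrist view shows the stand upright: post and coil at (184,261), a brown deposit on the lower slide at (222,260), and the plain slide at (136,262). The green coil is at (36,212). There are two slide candidates: the lower one (222,260) has the deposit and so should be the sample, with its frosted end under the coil; the upper one (136,262) should be the blank. I'll confirm this in an enlarged crop.

Run:
```python
from h import *
a=dict(np.load("w1.npz"));save(a,"4.png",(92,252,220,305),3.7)
```

```text
(no output)
```

View pics/4.png

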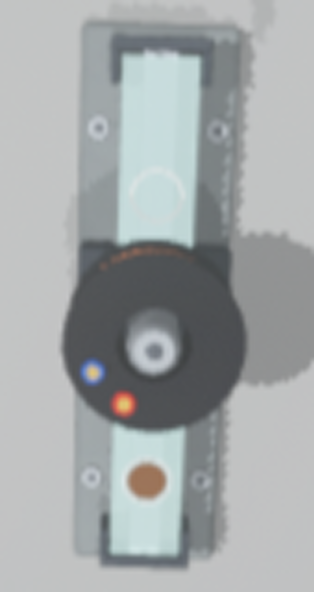

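The crop confirms it: the lower slide, crop (147,480), has the brown deposit and a plain clear outer end, so its frosted end is hidden under the coil. The upper one is plain with only a ring mark, so it is the blank.

Run:
```python
from h import *
a=dict(np.load("w1.npz"))
f=lambda x,y,z:atz(a,[92+y/3.7-.4,220+x/3.7-.4],z)[:2]
C=[f(84,22,8),f(243,30,8),f(213,560,8),f(75,555,8)]
print("corners",np.round(C,1),"centre",np.mean(C,0))
d=(C[0]+C[1]-C[2]-C[3])/2;print("len",np.linalg.norm(d),"ang",np.degrees(np.arctan2(d[1],d[0])), "w",np.linalg.norm(C[0]-C[1]),np.linalg.norm(C[2]-C[3]))
print("post",f(153,350,68),"coil",f(154,336,60.6),"dep",f(147,480,26),"outer end",f(147,556,26), "blank outer",f(160,53,26))
```

```text
corners [[487.9 198.6]
 [540.8 214.3]
 [601.1  22.4]
 [548.4   6.3]] centre [544.53341259 110.4091193 ]
len 201.36847376141475 ang 107.44802502666991 w 55.185869708224274 55.07770985623339
post [543.56849015 110.18391452] coil [543.05665401 112.94108588] dep [562.31559123  52.54932745] outer end [572.56959333  23.46073936] blank outer [515.96669369 197.0231562 ]
```

```bash
python3 -m inch '[[[0,0,0],0.42,-1],[[-0.1,0.11,0.2],0,-1],[[0,0,0.5],0,-1],[[0,0,0.5],0,-1],[[0,0,0.5],0,-1],[[0,0,0.5],0,-1],[[0,0,0.4],0,-1],[[0,0,0.3],0,-1],[[0,0,0.18],0,-1],[[0,0,0],0,-1]]'
python3 -m inch '[[[0,0,0],0,1],[[0,0,0],0,1],[[0,0,0],0,1],[[0,0,0],0,1],[[0,0,0],0,1],[[0,0,0],0,1],[[0,0,0],0,1],[[0,0,0],0,1],[[0,0,0],0,1],[[0,0,0],0,1]]'
```

```text
t: 5.65
eef_pos: [544.1, 110.1, 29.0]
tcp_rot: [-3.14, -0.0, 1.873]
ft_force: [0.1, 0.3, 0.2]
opening: 1.001
grip_force: 0.0
t: 6.9
eef_pos: [544.2, 110.3, 30.1]
tcp_rot: [3.141, -0.0, 1.874]
ft_force: [-1.2, -0.6, 5.6]
opening: 0.646
grip_force: 30.0
```

```bash
python3 -m inch '[[[0,0,-0.1],0,1],[[0,0,-0.3],0,1],[[0,0,-0.4],0,1],[[0,0,-0.3],0,1],[[0,0,-0.1],0,1],[[0,-0.4,0],0,1],[[0,-0.5,0],0,1],[[0,-0.5,0],0,1],[[0,-0.4,0],0,1],[[0,-0.12,0],0,1]]'
python3 -m inch '[[[0,0,0.2],0,1],[[0,0,0.3],0,1],[[0,0,0.3],0,1],[[0,0,0.3],0,1],[[0,0,0.2],0,1],[[0,0,0.15],0,1],[[0,0,0.1],0,1],[[0,0,0],0,1],[[0,0,0],0,1],[[0,0,0],0,1]]'
```

```text
t: 8.15
eef_pos: [433.2, 75.7, 101.6]
tcp_rot: [-3.141, -0.0, 1.873]
ft_force: [0.4, -0.3, -2.1]
opening: 0.643
grip_force: 30.0
t: 9.4
eef_pos: [434.5, 75.9, 9.2]
tcp_rot: [3.141, 0.0, 1.873]
ft_force: [-0.0, -0.0, -1.8]
opening: 0.637
grip_force: 30.0
```

```bash
python3 -m inch '[[[0,0,0.04],0,1],[[0,0,0.02],0,1],[[0,0,0.015],0,1],[[0,0,0.01],0,1],[[0,0,0],0,1],[[0,0,0],0,1],[[0,0,0],0,1],[[0,0,0],0,1],[[0,0,0],0,1],[[0,0,0],0,1]]'
python3 - <<'E'
from h import *
a=eyes.read_camera("wrist");np.savez("w2.npz",**a)
b=eyes.read_camera("top")
im=np.vstack([cv2.resize(a["pixels"],(400,300)),cv2.resize(b["pixels"][130:260,130:303],(400,300))])[:,:,::-1]
cv2.imwrite("pics/5.png",im)
E
```

```text
t: 10.65
eef_pos: [434.3, 75.9, 3.7]
tcp_rot: [3.142, -0.0, 1.873]
ft_force: [0.6, -0.8, -2.2]
opening: 0.644
grip_force: 30.0
```

View pics/5.png

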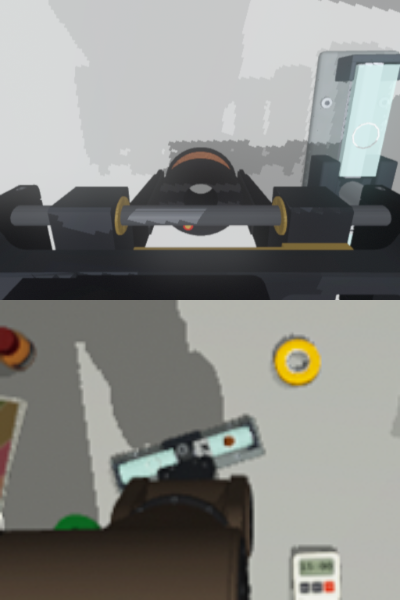

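The wrist view shows the coil held between the fingers near (200,190). The top view shows the sample still in its nest, with the white frosted end next to the post at (203,447). The force reading still carries only the coil's weight, so I lower further until it touches.

```bash
python3 -m inch '[[[0,0,0.02],0,1],[[0,0,0],0,1],[[0,0,0],0,1],[[0,0,0],0,1],[[0,0,0],0,1],[[0,0,0],0,1],[[0,0,0],0,1],[[0,0,0],0,1],[[0,0,0],0,1],[[0,0,0],0,1]]'
```

```text
t: 12.0
eef_pos: [434.4, 75.9, 3.4]
tcp_rot: [3.141, 0.0, 1.874]
ft_force: [-3.3, -0.9, 18.4]
opening: 0.64
grip_force: 30.0
```

```bash
python3 -m inch '[[[0,0,0],0,-1],[[0,0,0],0,-1],[[0,0,0],0,-1],[[0,0,0],0,-1],[[0,0,0],0,-1],[[0,0,-0.1],0,-1],[[0,0,-0.4],0,-1],[[0,0,-0.7],0,-1],[[0,0,-0.8],0,-1],[[0,0,-0.5],0,-1]]'
python3 -m inch '[[[-0.1,0.15,0],0,-1],[[-0.2,0.35,0],0,-1],[[-0.2,0.4,0],0,-1],[[-0.2,0.4,0],0,-1],[[-0.2,0.4,0],0,-1],[[-0.15,0.16,0],0,-1],[[-0.05,0.05,0],0,-1],[[0,0,0],0,-1],[[0,0,0],0,-1],[[0,0,0],0,-1]]'
python3 - <<'E'
from h import *
a=eyes.read_camera("wrist");np.savez("w3.npz",**a)
b=eyes.read_camera("top")
im=np.vstack([cv2.resize(a["pixels"],(400,300)),cv2.resize(b["pixels"][130:260,130:303],(400,300))])[:,:,::-1]
cv2.imwrite("pics/6.png",im)
for n,z in {"post_top":68,"coil":0,"sample_slide":22,"frosted_end":24}.items():
  for p in (a,b):
    print(n,[(round(r["score"],2),np.round(r["centre"],1).tolist(),np.round(atz(p,r["centre"],z)[:2],1).tolist()) for r in eyes.spot_point(n,p)[:3]])
E
```

```text
t: 13.25
eef_pos: [434.4, 76.0, 155.0]
tcp_rot: [3.139, 0.001, 1.873]
ft_force: [0.2, 0.0, -1.0]
opening: 0.998
grip_force: 0.0
t: 14.5
eef_pos: [563.0, 47.2, 152.7]
tcp_rot: [3.141, -0.0, 1.874]
ft_force: [-0.5, -0.2, 0.8]
opening: 1.003
grip_force: 0.0
post_top [(0.89, [123.7, 257.0], [543.9, 111.5])]
post_top []
coil [(0.79, [123.0, 156.0], [436.1, 76.5])]
coil [(0.54, [230.6, 165.7], [440.0, 247.1])]
sample_slide [(0.63, [172.5, 259.8], [562.9, 61.4])]
sample_slide []
frosted_end [(0.95, [146.4, 256.4], [550.8, 87.7])]
frosted_end []
```

View pics/6.png

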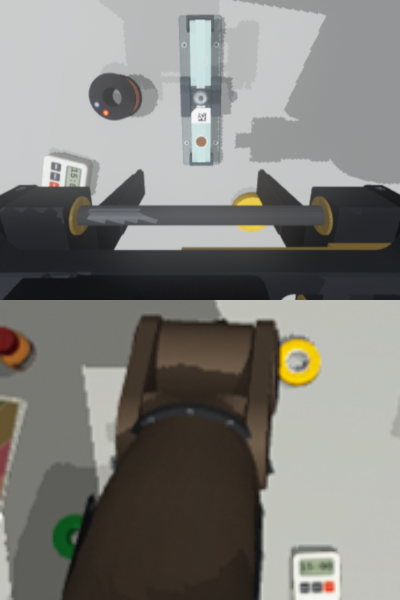

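Wrist view: the coil stands flat at (115,97) and is released. The frosted end with its code is at (201,116) beside the post, and the deposit is at (201,141). I descend over the outer half of the sample.

```bash
python3 -m inch '[[[0,0.01,0.2],0,-1],[[0,0,0.4],0,-1],[[0,0,0.5],0,-1],[[0,0,0.5],0,-1],[[0,0,0.3],0,-1],[[0,0,0.2],0,-1],[[0,0,0.15],0,-1],[[0,0,0.08],0,-1],[[0,0,0],0,-1],[[0,0,0],0,-1]]'
```

```text
t: 16.25
eef_pos: [564.1, 47.3, 13.2]
tcp_rot: [3.141, 0.0, 1.874]
ft_force: [0.9, 0.1, -0.1]
opening: 1.0
grip_force: 0.0
```

```bash
python3 -m inch '[[[0,0,0.03],0,-1],[[0,0,0],0,0.2],[[0,0,0],0,0.4],[[0,0,0],0,1],[[0,0,0],0,1],[[0,0,0],0,1],[[0,0,0],0,1],[[0,0,0],0,1],[[0,0,0],0,1],[[0,0,0],0,1]]'
python3 -m inch '[[[0,0,-0.05],0,1],[[0,0,-0.1],0,1],[[0,0,-0.2],0,1],[[0,0,-0.4],0,1],[[0,0,-0.5],0,1],[[0,0,-0.3],0,1],[[0,0,-0.1],0,1],[[0,0,0],0,1],[[0,0,0],0,1],[[0,0,0],0,1]]'
python3 - <<'E'
from h import *
a=eyes.read_camera("wrist");b=eyes.read_camera("scene")
np.savez("w4.npz",**a)
im=np.vstack([cv2.resize(a["pixels"],(400,300)),cv2.resize(b["pixels"][110:230,180:340],(400,300))])[:,:,::-1]
cv2.imwrite("pics/7.png",im)
s=env.state();print(s["t"],s["eef_pos"],s["opening"]*95,s["ft_force"])
z=s["eef_pos"][2]+13.3
print([(r["score"],r["centre"],atz(a,r["centre"],z)) for r in eyes.spot_point("frosted_end",a)[:2]])
E
```

```text
t: 17.5
eef_pos: [563.9, 47.3, 10.9]
tcp_rot: [3.141, -0.0, 1.873]
ft_force: [-0.1, -0.3, 0.6]
opening: 0.266
grip_force: 30.0
t: 18.75
eef_pos: [563.7, 47.2, 109.3]
tcp_rot: [-3.141, -0.0, 1.873]
ft_force: [-0.3, 0.4, -0.7]
opening: 0.261
grip_force: 30.0
18.85 [563.76533131  47.23317435 109.45507556] 25.521586446997645 [-0.26705343  0.58936018 -0.13792071]
[(0.57, [176.3, 256.0], array([551.71867722,  86.26226922, 122.75507556]))]
```

View pics/7.png

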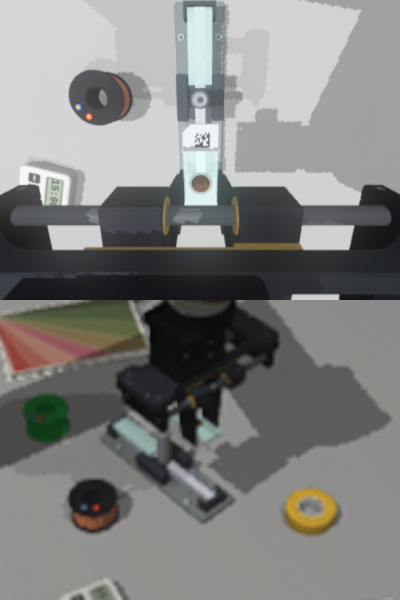

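The slide is held level: the frosted end is ahead at (200,137), between the fingers, and the nest below is empty. The coil and blank are undisturbed. Next I travel to a standoff in front of the reader and turn.

```bash
python3 -m inch '[[[-0.2,-0.15,0],0,1],[[-0.4,-0.3,0],0,1],[[-0.5,-0.4,0],0,1],[[-0.6,-0.5,0],0,1],[[-0.6,-0.5,0],0,1],[[-0.5,-0.38,0],0,1],[[-0.33,-0.2,0],0,1],[[0,0,0],0.5,1],[[0,0,0],1,1],[[0,0,0],1,1]]'
python3 -m inch '[[[0,0,0],1,1],[[0,0,0],1,1],[[0,0,0],1,1],[[0,0,0],1,1],[[0,0,0],1,1],[[0,0,0],1,1],[[0,0,0],1,1],[[0,0,0],1,1],[[0,0,0],1,1],[[0,0,0],1,1]]'
python3 -m inch '[[[0,0,0],1,1],[[0,0,0],1,1],[[0,0,0],1,1],[[0,0,0],1,1],[[0,0,0],1,1],[[0,0,0],1,1],[[0,0,0],1,1],[[0,0,0],1,1],[[0,0,0],1,1],[[0,0,0],1,1]]'
python3 -m inch '[[[0,0,0],1,1],[[0,0,0],1,1],[[0,0,0],1,1],[[0,0,0],1,1],[[0,0,0],0.2,1],[[0,0,0],0,1],[[0,0,0],0,1],[[0,0,0],0,1],[[0,0,0],0,1],[[0,0,0],0,1]]'
python3 - <<'E'
from h import *
a=eyes.read_camera("wrist");b=eyes.read_camera("top")
np.savez("w5.npz",**a)
cv2.imwrite("pics/8.png",a["pixels"][:,:,::-1])
s=env.state();print(s["t"],s["eef_pos"],s["tcp_rot"],s["opening"]*95,s["joints"])
z=s["eef_pos"][2]+13.3
for n,z in (("frosted_end",z),("reader",0),("reader_mouth",26)):
  for p in (a,b): print(n,[(r["score"],r["centre"],atz(p,r["centre"],z)) for r in eyes.spot_point(n,p)[:2]])
E
```

```text
t: 20.15
eef_pos: [480.1, -176.2, 109.9]
tcp_rot: [-3.142, -0.0, 1.652]
ft_force: [-0.5, 0.2, -0.8]
opening: 0.274
grip_force: 30.0
t: 21.4
eef_pos: [480.1, -176.0, 109.9]
tcp_rot: [-3.141, 0.0, 0.779]
ft_force: [-1.0, 0.0, -0.4]
opening: 0.266
grip_force: 30.0
t: 22.65
eef_pos: [480.1, -176.0, 109.9]
tcp_rot: [-3.142, 0.0, -0.093]
ft_force: [-0.4, -0.0, -0.6]
opening: 0.266
grip_force: 30.0
t: 23.9
eef_pos: [480.7, -175.5, 109.9]
tcp_rot: [-3.142, 0.0, -0.456]
ft_force: [-0.3, 0.3, 0.1]
opening: 0.267
grip_force: 30.0
24.0 [ 480.73488553 -175.43632396  109.90416898] [-3.14148701e+00  2.33671126e-05 -4.56409546e-01] 25.15921518552815 [-4.79106001e-01  4.74564821e-01  1.94481802e+00  1.58962941e-04
  7.22235578e-01  1.54798060e+00]
frosted_end [(0.64, [174.6, 255.2], array([ 519.61348318, -193.56244628,  123.20416898]))]
frosted_end []
reader [(0.68, [26.8, 258.8], array([ 615.98932078, -243.91105377,    0.        ]))]
reader [(0.83, [176.1, 321.8], array([ 616.21980008, -241.79621728,    0.        ]))]
reader_mouth [(0.66, [77.4, 265.6], array([ 572.88061162, -229.06793907,   26.        ])), (0.57, [178.0, 258.3], array([ 497.13546257, -185.13340343,   26.        ]))]
reader_mouth [(0.71, [186.9, 317.0], array([ 576.64951026, -222.10079387,   26.        ]))]
```

View pics/8.png

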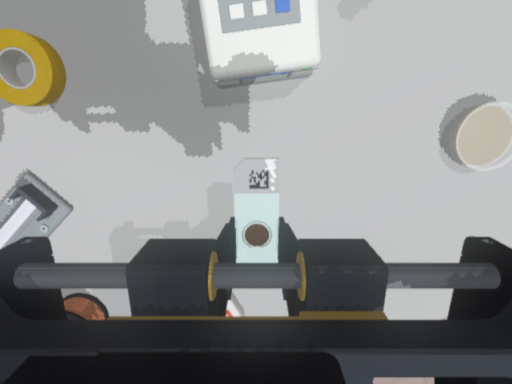

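The wrist view shows the slide held with its notch at top left (236,165) and its code at (259,178). The reader is ahead, its front edge running from (209,77) to (318,66), about 5° off the tool's line. I back off a little to measure it better.

```bash
python3 -m inch '[[[0,0,-0.2],-1,1],[[-0.2,0,-0.4],0,1],[[-0.3,0,-0.4],0,1],[[-0.3,0,-0.3],0,1],[[-0.1,0,-0.2],0,1],[[0,0,0],0,1],[[0,0,0],0,1],[[0,0,0],0,1],[[0,0,0],0,1],[[0,0,0],0,1]]'
python3 - <<'E'
from h import *
a=eyes.read_camera("wrist")
np.savez("w6.npz",**a)
s=env.state();print(s["t"],s["eef_pos"],s["tcp_rot"],s["opening"]*95,s["joints"])
z=s["eef_pos"][2]+13.3
for n,z in (("frosted_end",z),("reader",0),("reader_mouth",26)):
  for p in (a,): print(n,[(r["score"],r["centre"],atz(p,r["centre"],z)) for r in eyes.spot_point(n,p)[:2]])
m=eyes.cut_out("reader",a)[0]["mask"];r,c=np.where(m);bx=(max(r.min()-8,0),r.max()+8,c.min()-8,c.max()+8);print(bx,min(5,590/(bx[1]-bx[0])))
save(a,"9.png",bx,4 if 4*(bx[1]-bx[0])<600 else 3)
np.save("m6.npy",m)
E
```

```text
t: 25.55
eef_pos: [430.4, -156.0, 199.7]
tcp_rot: [-3.141, 0.0, -0.369]
ft_force: [0.1, -0.5, 0.3]
opening: 0.268
grip_force: 30.0
25.6 [ 430.36950968 -155.97240172  199.73896336] [-3.14147445e+00  3.21417686e-04 -3.69258719e-01] 25.67886223045291 [-4.92202168e-01  2.73853486e-01  1.97040358e+00  9.96210501e-05
  8.97669074e-01  1.44779078e+00]
frosted_end [(0.7, [174.8, 256.8], array([ 470.26958328, -171.55031136,  213.03896336]))]
reader []
reader_mouth [(0.93, [37.7, 270.5], array([ 572.09958372, -227.26473818,   26.        ]))]Traceback (most recent call last):
  File "<stdin>", line 8, in <module>
IndexError: list index out of range
```

Run:
```python
from h import *
a=dict(np.load("w6.npz"));b=dict(np.load("w5.npz"))
A=cv2.resize(a["pixels"][0:60,200:350],None,fx=5,fy=5,interpolation=cv2.INTER_CUBIC)
B=cv2.resize(b["pixels"][25:85,190:340],None,fx=5,fy=5,interpolation=cv2.INTER_CUBIC)
cv2.imwrite("pics/9.png",np.vstack([A,B])[:,:,::-1])
```

```text
(no output)
```

View pics/9.png

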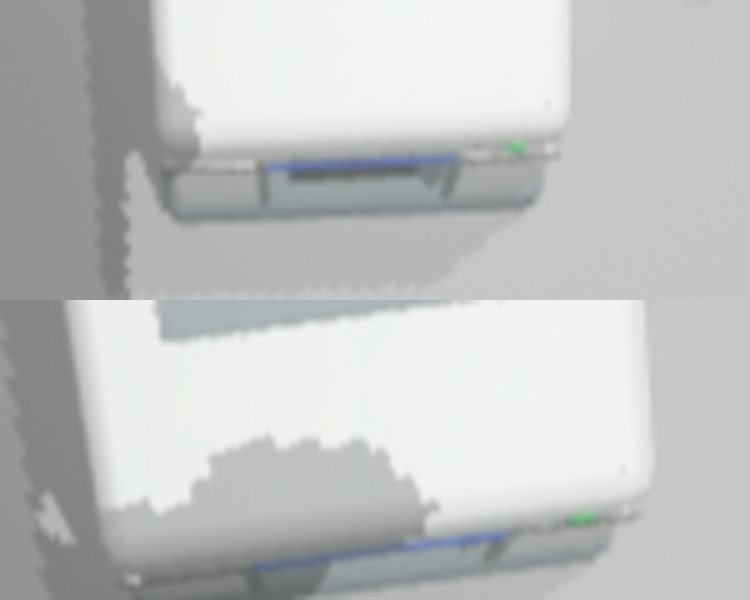

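Upper half of the crop: the reader's front base edge runs from (178,220) to (525,206). A blue lip, (268,168)–(455,157), marks the mouth's top edge.

Run:
```python
from h import *
a=dict(np.load("w6.npz"));b=dict(np.load("w5.npz"))
f=lambda x,y,z:atz(a,[y/5-.4,200+x/5-.4],z)[:2]
g=lambda x,y,z:atz(b,[25+(y-300)/5-.4,190+x/5-.4],z)[:2]
def rep(n,l,r):
    d=r-l;print(n,l.round(1),r.round(1),"w",np.linalg.norm(d).round(1),"mid",((l+r)/2).round(1),"xang",np.degrees(np.arctan2(d[1],d[0])).round(1)+90)
rep("A bottom",f(178,220,0),f(525,206,0))
for z in(40,43):
    rep("A blue",f(268,168,z),f(455,157,z)); rep("B blue",g(255,568,z),g(503,536,z))
rep("A floor",f(262,203,12),f(447,194,12))
rep("A seam",f(162,166,40),f(558,152,40));rep("B seam",g(125,580,40),g(638,515,40))
rep("A roof",f(158,130,59),f(568,118,59))
```

```text
A bottom [ 586.7 -188.9] [ 559.6 -267.4] w 83.0 mid [ 573.2 -228.2] xang -19.099999999999994
A blue [ 579.9 -209.9] [ 567.5 -247.5] w 39.6 mid [ 573.7 -228.7] xang -18.200000000000003
B blue [ 579.9 -209.7] [ 566.7 -247.4] w 39.9 mid [ 573.3 -228.5] xang -19.299999999999997
A blue [ 579.2 -209.7] [ 566.9 -246.9] w 39.2 mid [ 573.  -228.3] xang -18.200000000000003
B blue [ 579.5 -209.7] [ 566.5 -246.9] w 39.4 mid [ 573.  -228.3] xang -19.299999999999997
A floor [ 580.3 -208.2] [ 566.6 -248.7] w 42.7 mid [ 573.4 -228.4] xang -18.700000000000003
A seam [ 588.3 -189.1] [ 560.6 -268.1] w 83.7 mid [ 574.4 -228.6] xang -19.400000000000006
B seam [ 587.5 -190.1] [ 560.  -267.9] w 82.5 mid [ 573.8 -229. ] xang -19.400000000000006
A roof [ 589.5 -190.5] [ 562.2 -267. ] w 81.2 mid [ 575.8 -228.7] xang -19.700000000000003
```

```bash
python3 -m inch '[[[0,0,0],-0.39,1],[[0.2,0.1,0.2],0,1],[[0.4,0.15,0.4],0,1],[[0.4,0.1,0.5],0,1],[[0.3,0.01,0.5],0,1],[[0,0,0.5],0,1],[[0,0,0.5],0,1],[[0,0,0.3],0,1],[[0,0,0.15],0,1],[[0,0,0],0,1]]'
python3 - <<'E'
from h import *
a=eyes.read_camera("wrist");np.savez("w7.npz",**a)
s=env.state();print(s["t"],s["eef_pos"],s["tcp_rot"],s["opening"]*95)
e=s["eef_pos"];u=np.array([np.cos(-.335),np.sin(-.335)]);v=np.array([u[1],-u[0]])
for r in eyes.spot_point("frosted_end",a)[:1]:
  P=atz(a,r["centre"],e[2]+13.3);print(r["score"],P,"rel mouth along,lat",(P[:2]-[573.4,-228.5])@u,(P[:2]-[573.4,-228.5])@v)
print("tcp rel",(e[:2]-[573.4,-228.5])@u,(e[:2]-[573.4,-228.5])@v)
E
```

```text
t: 27.05
eef_pos: [496.9, -202.2, 16.2]
tcp_rot: [-3.141, 0.001, -0.335]
ft_force: [0.1, 0.8, -1.1]
opening: 0.265
grip_force: 30.0
27.1 [ 497.11573687 -202.25030901   16.85378583] [-3.14150727e+00 -4.39374262e-05 -3.35323103e-01] 25.13037128724407
0.93 [ 538.68383174 -214.65852901   30.15378583] rel mouth along,lat -37.33695614137435 -1.6584220795331195
tcp rel -80.67373367704471 0.28943507152579073
```

```bash
python3 -m inch '[[[0,0.01,0.05],0,1],[[0.1,0,0],0,1],[[0.2,0,0],0,1],[[0.2,0,0],0,1],[[0.2,0,0],0,1],[[0.15,0,0],0,1],[[0.1,0,0],0,1],[[0,0,0],0,1],[[0,0,0],0,1],[[0,0,0],0,1]]'
python3 - <<'E'
from h import *
a=eyes.read_camera("wrist");c=eyes.read_camera("scene");t=eyes.read_camera("top")
s=env.state();print(s["t"],s["eef_pos"],s["tcp_rot"],s["opening"]*95,s["ft_force"],s["moment"])
e=s["eef_pos"];u=np.array([np.cos(-.335),np.sin(-.335)]);v=np.array([u[1],-u[0]])
print("tcp rel",(e[:2]-[573.4,-228.5])@u,(e[:2]-[573.4,-228.5])@v)
A=cv2.resize(a["pixels"][60:280,150:360],(420,440));B=cv2.resize(c["pixels"][130:270,190:355],(370,440))
cv2.imwrite("pics/10.png",np.hstack([A,B])[:,:,::-1])
print("coil",[(r["score"],atz(p,r["centre"],0)) for p in(c,t) for r in eyes.spot_point("coil",p)[:2]])
E
```

```text
t: 28.4
eef_pos: [550.3, -221.3, 13.9]
tcp_rot: [-3.141, 0.0, -0.335]
ft_force: [0.6, 0.3, -0.3]
opening: 0.272
grip_force: 30.0
28.55 [ 550.46271791 -221.32751334   13.96719223] [-3.14150177e+00 -1.75768533e-05 -3.35259515e-01] 25.50702477861323 [ 0.20120827 -0.36785698  0.22740004] [-0.03366185  0.18052445 -0.02212627]
tcp rel -24.020298163851976 0.7673008474846901
coil [(0.82, array([443.54161772, 267.03904252,   0.        ])), (0.71, array([433.5548876 ,  69.51299366,   0.        ])), (0.77, array([438.68459173, 253.25401196,   0.        ]))]
```

View pics/10.png

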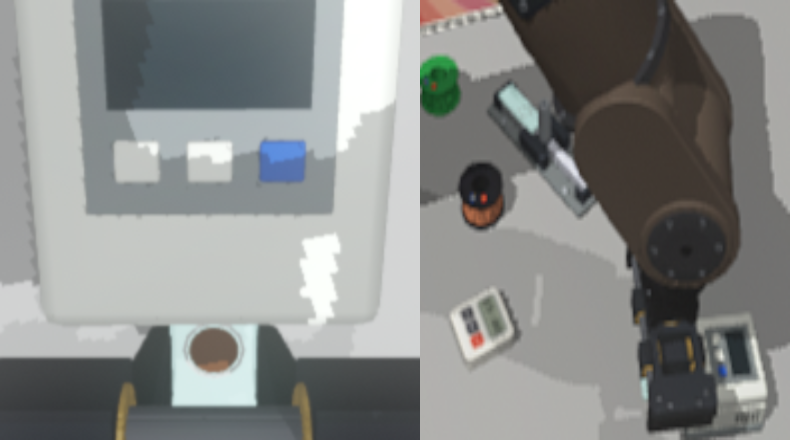

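The slide enters the mouth centred (slide at x≈213, reader centre at x≈213), with the frosted end fully hidden inside. There is no contact force, and the coil and blank are where they belong. Handing in.

```bash
python3 -c "
from cell import env
print(env.job_done())"
```

```text
the job is handed in; nothing more can be done
None
```

The job is handed in, with no verdict returned: the coil is standing flat on the worktop, and the sample slide is held level with its frosted end about 18 mm inside the reader's mouth (estimated from the arm pose), with the blank still in its nest.

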